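# Seat the flux jar in the bench's jar block and unscrew its cap

## Task

Stand the square white jar upright in the empty square recess of the wooden jar block, fully home, so that the block keeps it from turning. Then unscrew its tight black cap anticlockwise until the threads let go, stop turning, lift the cap just clear so that the jar stays behind fully home in the recess, and finish while still holding the cap: level, still, touching nothing but the fingers, a finger's breadth or two above the middle of the mouth. Do not tip the jar over, do not carry the cap off high above or to the side of the jar, and leave everything else on the bench where it is.

Things in the scene. Friction and masses are not known exactly. Their poses are not given: they have to be found in the camera images.
- jar: Square white plastic jar, the only square one: body 66 x 66 mm, flat shoulder at z = 56 mm, foot edges bevelled 6 mm, round threaded neck to the rim at z = 80 mm. 83 mm high with cap, 0.26 to 0.42 kg; can be lifted by its tight cap. Origin: centre of its underside; z up, x and y square to its sides, any yaw. Stands loose on the bench.
- cap: The jar's ribbed black screw cap: 64 mm diameter, 19 mm high, 45 g, can be gripped hard. Origin: centre of its open lower rim, z up. Screwed tight, its origin is 64 mm and its top 83 mm above the jar's origin, its lower rim 8 mm above the jar's shoulder, its axes parallel to the jar's.
- captop (a point): Centre of the cap's flat top, 19 mm above the cap's origin. Thread: turn ANTICLOCKWISE seen from above; about 1 (up to 1.5) N m breaks it loose (grip hard), almost nothing after 0.2 rad. The threads let go at 1.0 rad; a stop blocks at 1.7 rad. Turning does not push the cap up: turn at constant height, then lift straight off; 16 mm above its tight place it clears the rim.
- mouth (a point): Centre of the jar's open rim, 80 mm above the jar's origin, axes as the jar's. The neck measures 48 mm across, 59 mm over its thread beads.
- block: Jar block: pale wood, screwed to the bench (fixed), 104 mm (its x) x 176 mm (its y) x 34 mm high, turned up to 0.35 rad. Origin: centre of its underside. Square recess for the jar 68.5 x 68.5 mm, 22 mm deep, sides along the block's x and y, centred at y = -40 mm; round holes at (24, 46) and (-24, 46) mm hold two small bottles.
- seat (a point): Centre of the floor of the square recess, 12 mm above the bench, axes as the block's. The jar is fully home when its origin is here (any quarter turn); its cap's top then stands 95 mm above the bench.
- vial_a: Small amber bottle, 24 mm diameter, 58 mm high, standing in a round hole of the block (top 70 mm above the bench). Origin: centre of its underside. Leave alone.
- vial_b: The second small amber bottle, like the first. Leave alone.
- roundjar: Round white jar with a black lid, 62 mm diameter, 56 mm high, on the bench. Origin: centre of its underside. Leave alone.
- tin: Low round metal tin, 75 mm diameter, 32 mm high. Origin: centre of its underside. Leave alone.
- hammer: Chasing hammer lying on the bench, 235 mm long, 26 mm high; origin on the bench under the middle of its handle, head towards its +x. Leave alone.
- burstand: Black stand with burs and polishing wheels, 75 x 150 mm, about 70 mm high. Origin: centre of its underside. Leave alone.
- steelblock: Steel bench block 100 x 100 x 19 mm. Origin: centre of its underside. Leave alone.
- toolcan: Green can of hand tools, 76 mm diameter, can 100 mm and tools up to 175 mm high. Origin: centre of its underside. Leave alone.
Mind the look-alikes: they are no part of the job. What is shaped like the jar but orange or yellow is not meant. There is more than one size of the block; the one meant has the size given above.

How it is judged (in metres and radians):
On the way, in this order (a step that is already met when the one before it is completed fails the run):
1. The jar stands fully home in the square recess, upright, its cap still screwed tight (horizontal distance between jar and seat below 0.005 m and z of jar in the frame of seat below 0.003 m and angle between jar's own z axis and vertical below 0.06 rad and angle between the x axis of cap and the x axis of jar, either way round below 0.25 rad and z of cap in the frame of jar below 0.067 m), for 0.2 s.
2. The cap has been turned by 0.8 rad or more on the jar, the jar still home in its recess (horizontal distance between jar and seat below 0.005 m and z of jar in the frame of seat below 0.003 m and angle between jar's own z axis and vertical below 0.06 rad and angle between the x axis of cap and the x axis of jar, either way round above 0.8 rad and z of cap in the frame of jar below 0.076 m), for 0.05 s.
At the end, for the whole second after the job is handed in: Jar fully home in the square recess (within 5 mm sideways and 3 mm of height, tilt under 0.06 rad); cap held still in the fingers (over 2 N, tilt under 0.12 rad), its lower rim 2 to 45 mm above the mouth and within 15 mm of its centre, touching neither jar nor block (horizontal distance between jar and seat below 0.005 m and z of jar in the frame of seat below 0.003 m and angle between jar's own z axis and vertical below 0.06 rad and z of cap in the frame of jar between 0.082 and 0.125 m and horizontal distance between cap and mouth below 0.015 m and angle between cap's own z axis and vertical below 0.12 rad and contact force between the fingers and cap above 2 N and contact force between cap and jar below 0.05 N and contact force between cap and block below 0.05 N and linear speed of cap below 0.02 m/s and angular speed of cap below 0.2 rad/s); the arm keeps its last pose, push and grip.
It fails at once if The jar is tipped by more than 0.5 rad (angle between jar's own z axis and vertical above 0.5 rad).
It fails at once if The cap is carried off: more than 70 mm above the mouth or more than 50 mm to the side of it (z of cap in the frame of jar above 0.15 m or horizontal distance between cap and mouth above 0.05 m).
It fails at once if Something else on the bench is moved by more than 30 mm (distance of any of roundjar, tin, vial_a, vial_b, hammer, burstand, steelblock, toolcan from where it was at the start of the episode above 0.03 m).
It also fails if it takes over 42 s, if anything falls off the work surface, if the arm or the gripper's body presses on something with over 40 N, if the wrist force passes 120 N, or if a joint passes its speed limit or range.

## Robot

A 6-joint arm with a two-finger parallel gripper is mounted at the origin on the work surface. World frame = base frame: x ahead of the robot, y to its left, z up, the work surface at z = 0. Lengths are in m, angles in degrees, forces in N, time in s.
With the tool pointing down it reaches from about 0.325 to 0.875 m from the base axis. Payload 4.4 kg.
Tool frame: the origin (TCP) lies between the finger pads; the fingertips stand 19 mm ahead of it and the grasp point (between the pads) is the TCP; z points along the fingers, y is the line along which they close (so a half turn about z gives the same grasp; the last joint's range is limited). The gripper opens to 85 mm and grips with 20 to 120 N. Pads are 22 mm wide; open, the fingers measure 114 mm over their backs; the gripper's body (76 mm by 85 mm) begins 54 mm behind the grasp point. The pads swing forward as they close: fully open they stand 13 mm farther back than shut.
Start: joints at [-78.123, 11.837, 88.321, -0, 79.842, -8.623], TCP at [0.201, -0.539, 0.215] pointing down, gripper open.
Joint ranges: [-156.59, 156.59], [-49.26, 127.26], [12.9, 141.05], [-63.56, 243.56], [4.71, 150.69], [-161.64, 161.64]. Speed limits (degrees/s): [159.86, 159.86, 180, 180, 180, 180].

## Interface

Orientations are given as [roll, pitch, yaw] about the fixed x, y, z axes, in that order (R = Rz(yaw) Ry(pitch) Rx(roll)).
In Python, from cell import ctrl gives the robot as it stands. The module is installed in compiled form; this text tells all that it offers.
- The arm moves only by the shell command python3 -m handwheel 'ROWS' [FORCE]. ROWS is JSON, a list of rows, each an object of numbers: "dx", "dy", "dz": the shift along the tool's x, y, z in cm; "rx", "ry", "rz": the turn, a rotation vector about the tool's x, y, z in degrees; "fingers": the closure, from 0 (fully open) to 1 (shut). A call has 1 to 10 rows; each row shifts and turns the commanded pose from where the row before left it, along the tool's axes as they then stand; what a row does not reach is not made up. A row lasts 1/10 s, in which the tool goes at most 50 mm and 8.59 degrees, less where a joint would pass 70% of its speed; a pose out of reach is approached as far as the arm can. A call is refused whole if a number of a shift passes 5 or a number of a turn 8.59, either way. A call with a gripper value outside its range is refused whole. The fingers move at their own pace and stop on an object; FORCE is the grip in N (left out, the last holds). Time passes only in rows, so rows that do not move let the fingers close. It gives the time, the measured TCP pose, the force, the opening and the grip force at its end, in the units of the state.
- ctrl.get_state(): the state, without advancing time (a new reading comes with each control period).
- ctrl.camera(name): name is "side" or "top" or "wrist"; returns a dict with "img" (384x512x3 uint8, red, green, blue), "z_map" (384x512 float32, m along the optical axis (not along the pixel's ray), 0 where there is no reading), "camera_matrix" (3x3 intrinsics, pixels), "rvec" (rotation vector, rad) and "tvec" (3), from world to camera coordinates, as OpenCV has them. Camera axes: x right, y down, z forward; pixel columns grow to the right and rows downward; lengths in m; the calibration is good to about 2 mm. The wrist camera is an equidistant fisheye: a pixel r from the principal point sees the ray r / f radians off the axis. A picture is of the moment at which its call begins.
- ctrl.job_done(): hands the job in; it is judged then, once.
Trained networks look in a picture, given as the dict that the camera call returned (one of the last four; its "shot" number tells which), for a name from the list of things; names that differ only in an ending like _2 or _b are one class to them, and where a whole thing is asked for, a point or a joint stands for the part that bears it (a point fixed in the world has none). Each returns a list of dicts, best first, with "p" (0 to 1); they miss things now and then, are a little off and sometimes report something else, mostly with a low value. They report only what shows in the picture. A call takes as long as a camera call. They do not tell look-alikes from the thing itself.
- ctrl.recognise(name, picture): "position" ([x, y, z] in m, in world coordinates, good to about 4 mm: the middle of the surface that is visible of it).
The state is a dict: "time": time; "joint_positions": joint angles; "dq": joint speeds; "joint_efforts": joint torques, N m; "ee_pos": TCP position; "tcp_rot": TCP orientation; "contact_force": force on the tool from outside, world axes, zero at the start; "ft_torque": the same for the moment, N m; "gripper_width": finger opening in m; "finger_force": force on a finger pad.
Only numpy, scipy, OpenCV 4.12 (cv2) and the standard library are available. Lean on these libraries where they do the work, as an engineer would, in place of code of your own. Each camera call takes 0.05 s, during which the arm holds its last target. There are 200 camera calls.

## Working session

There is one attempt and no reset: what is moved stays moved. The work goes in short steps, Python scripts to look and compute and a shell command to move; the robot and the scene stay as the last step left them, time stands still between calls to the robot, and variables do not carry over. Pictures are saved under pics/ and viewed, at most 10 in all, crops included, and the job is handed in when it is done.

```bash
mkdir -p pics; python3 - <<'E'
from cell import ctrl
import cv2,numpy as np
s=ctrl.get_state(); print(s['time'],s['ee_pos'],s['tcp_rot'],s['gripper_width'])
ims=[]
for n in ('top','side'):
    c=ctrl.camera(n); np.savez(f'{n}.npz',**{k:c[k] for k in('img','z_map','camera_matrix','rvec','tvec')})
    ims.append(c['img'])
    for o in ('jar','cap','block','roundjar','vial_a'):
        print(n,o,[(np.round(d['position'],3).tolist(),round(d['p'],2)) for d in ctrl.recognise(o,c)][:4])
for n,i in zip(('top','side'),ims): cv2.imwrite(f'pics/{n}.png',cv2.resize(i[:,:,::-1],(800,600)))
E
```

```text
0.0 [ 0.20121036 -0.53779509  0.21380369] [-1.79869550e+02 -2.06145588e-02  2.05004617e+01] 0.085377087883737
top jar [([0.344, -0.097, 0.057], 0.86), ([0.632, -0.263, 0.058], 0.56), ([0.608, -0.122, 0.054], 0.45)]
top cap [([0.632, -0.133, 0.085], 0.77), ([0.605, -0.123, 0.057], 0.69)]
top block [([0.503, 0.134, 0.03], 0.97), ([0.744, 0.11, 0.019], 0.74), ([0.26, 0.258, 0.047], 0.71)]
top roundjar [([0.518, -0.255, 0.058], 0.89)]
top vial_a [([0.47, 0.172, 0.053], 0.49)]
side jar [([0.338, -0.074, 0.051], 0.88), ([0.622, -0.244, 0.054], 0.58), ([0.613, -0.105, 0.033], 0.55)]
side cap [([0.632, -0.125, 0.084], 0.83)]
side block [([0.262, 0.281, 0.049], 0.88), ([0.5, 0.159, 0.036], 0.87)]
side roundjar [([0.513, -0.235, 0.04], 0.56)]
side vial_a [([0.512, 0.191, 0.05], 0.6), ([0.499, 0.159, 0.035], 0.32)]
```

View pics/top.png

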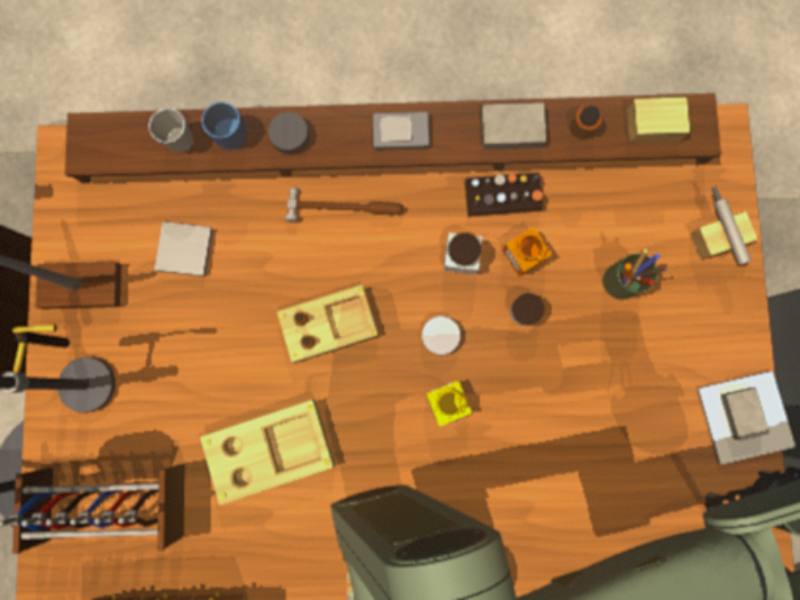

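View pics/side.png

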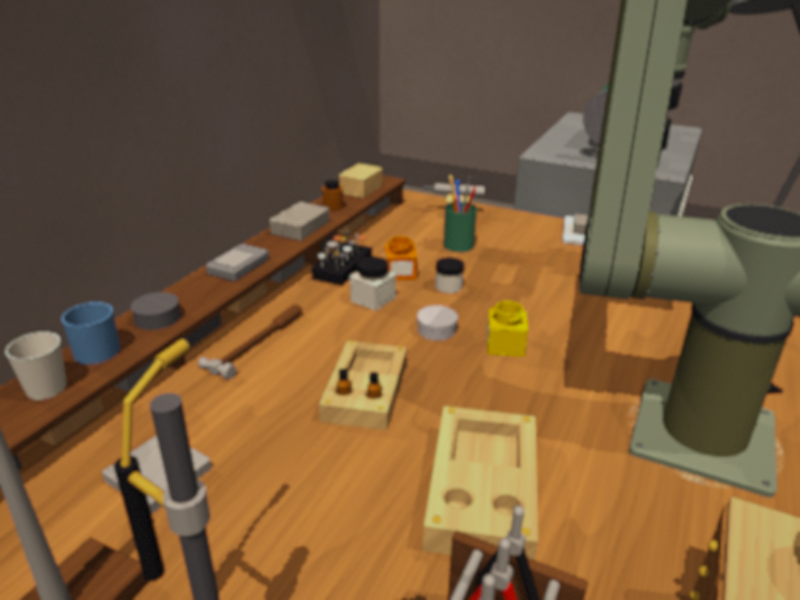

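Top view: the jar with its black cap is at pixel (465,250). The wanted block, the smaller one holding amber bottles, is at (328,323) with its recess at (350,315). The burs stand lies just beyond the jar and an orange look-alike is on its right. Next I measure from depth.

```bash
cat > h.py <<'E'
import cv2,numpy as np
def cloud(c):
    K=c['camera_matrix'];z=c['z_map'];h,w=z.shape
    v,u=np.mgrid[:h,:w]; R=cv2.Rodrigues(c['rvec'])[0]
    if c.get('fish'):
        a=(u-K[0,2])/K[0,0];b=(v-K[1,2])/K[1,1];r=np.hypot(a,b)+1e-12
        k=np.tan(np.minimum(r,1.4))/r;a=a*k;b=b*k
    else: a=(u-K[0,2])/K[0,0];b=(v-K[1,2])/K[1,1]
    P=np.stack([a*z,b*z,z],-1)-c['tvec'].reshape(3)
    P=P@R; P[z<=0]=np.nan
    return P
def sel(P,c,r,z0,z1):
    P=P.reshape(-1,3);m=(np.hypot(P[:,0]-c[0],P[:,1]-c[1])<r)&(P[:,2]>z0)&(P[:,2]<z1);return P[m]
def rect(Q):
    (c,s,a)=cv2.minAreaRect((Q[:,:2]*1000).astype(np.float32));return np.round(c,1),np.round(s,1),round(a,1),len(Q)
E
python3 - <<'E'
from h import *
for n in('top','side'):
    c=dict(np.load(n+'.npz'));P=cloud(c)
    q=sel(P,(.632,-.13),.06,.075,.092);print(n,'cap',np.median(q[:,2]),cv2.minEnclosingCircle((q[:,:2]*1000).astype(np.float32)),len(q))
    q=sel(P,(.632,-.13),.065,.03,.092);print('jar',rect(q))
    q=sel(P,(.5,.134),.115,.026,.042);print('block',np.median(q[:,2]),rect(q))
    q=sel(P,(.51,.09),.055,.006,.020);print('recess',rect(q), np.median(q[:,2]))
    q=sel(P,(.5,.134),.115,.055,.08);print('vials',len(q),q.mean(0) if len(q) else 0)
E
```

```text
top cap 0.08234819639638208 ((637.5418701171875, -133.61891174316406), 32.19039535522461) 348
jar (array([ 637.9, -133.7]), array([65.6, 67.9]), 81.7, 505)
block 0.033662473998373556 (array([505.8, 138.5]), array([104.9, 176.2]), 16.1, 1330)
recess (array([511.1,  86. ]), array([88.5, 92.6]), 15.8, 468) 0.012023777521594853
vials 53 [0.49190765 0.18105521 0.06912377]
side cap 0.08159487167536447 ((636.6614990234375, -136.07858276367188), 34.018959045410156) 181
jar (array([ 636.6, -136.4]), array([73.3, 69.4]), 80.5, 551)
block 0.03312119967324069 (array([505.7, 136.6]), array([105. , 180.1]), 16.1, 1316)
recess (array([509.9,  89.6]), array([87.1, 65.3]), 15.7, 304) 0.011827713147938694
vials 98 [0.49051209 0.18301668 0.06564319]
```

Two views agree: the jar is at (0.637, -0.134) with yaw -8.3°, the block yaw is 16.1°, and the seat is about (0.517, 0.100). I'll raise the arm, align it with the jar and move above it.

```bash
python3 -m handwheel '[{"dz":-1.2,"rz":7.2},{"dz":-1.2,"rz":7.2},{"dz":-1.2,"rz":7.2},{"dz":-1.2,"rz":7.2},{"dx":1.2,"dy":-1.5},{"dx":2.4,"dy":-3},{"dx":2.6,"dy":-3.2},{"dx":2.6,"dy":-3.2},{"dx":2.6,"dy":-3.2},{"dx":2.6,"dy":-3.2}]' 60
python3 -m handwheel '[{"dx":2.6,"dy":-3.2},{"dx":2.6,"dy":-3.2},{"dx":2.6,"dy":-3.2},{"dx":2.6,"dy":-3.2},{"dx":2.6,"dy":-3.2},{"dx":2.6,"dy":-3.2},{"dx":2.6,"dy":-3.2},{"dx":2.4,"dy":-3},{"dx":1.4,"dy":-1.7},{}]'
cat > d.py <<'E'
import sys,numpy as np
from cell import ctrl
def delta(x,y,z,yaw):
    s=ctrl.get_state();p=s['ee_pos'];r=s['tcp_rot'];a=np.radians(r[2]);d=np.array([x,y,z])-p
    print('t %.2f'%s['time'],'pos',np.round(p,4),'rot',np.round(r,2),'w %.4f'%s['gripper_width'],'ff',np.round(s['finger_force'],1),'F',np.round(s['contact_force'],1),'M',np.round(s['ft_torque'],2))
    print('dx %.2f dy %.2f dz %.2f cm  rz %.1f'%(100*(d[0]*np.cos(a)+d[1]*np.sin(a)),100*(d[0]*np.sin(a)-d[1]*np.cos(a)),-100*d[2],(r[2]-yaw+180)%360-180))
if __name__=='__main__': delta(*map(float,sys.argv[1:5]))
E
python3 d.py .6375 -.1340 .1 -8.3
python3 - <<'E'
from h import *
from cell import ctrl
c=ctrl.camera('wrist');c['fish']=1;P=cloud(c)
q=sel(P,(.637,-.134),.06,.075,.092);print('cap',np.median(q[:,2]),cv2.minEnclosingCircle((q[:,:2]*1000).astype(np.float32)),len(q))
q=sel(P,(.637,-.134),.065,.03,.092);print('jar',rect(q)); q=sel(P,(.637,-.134),.065,.05,.062);print('shoulder',rect(q))
cv2.imwrite('pics/w1.png',c['img'][:,:,::-1])
E
```

```text
t 0.60 pos [ 0.2014 -0.5386  0.215 ] rot [180.   -0.   20.5] w 0.0857 ff 0.0 F [ 0.3  0.4 -0.1] M [-0.02 -0.    0.01]
dx 55.02 dy -22.62 dz 11.50 cm  rz 28.8
cap nan ((0.0, 0.0), 0.0) 0
jar (array([0., 0.]), array([0., 0.]), 0.0, 0)
shoulder (array([0., 0.]), array([0., 0.]), 0.0, 0)invalid input at $[0]: expected keys dx, dy, dz, rx, ry, rz, fingers
invalid input at $[0]: expected keys dx, dy, dz, rx, ry, rz, fingers
  return _methods._mean(a, axis=axis, dtype=dtype,
  ret = ret.dtype.type(ret / rcount)
```

View pics/w1.png

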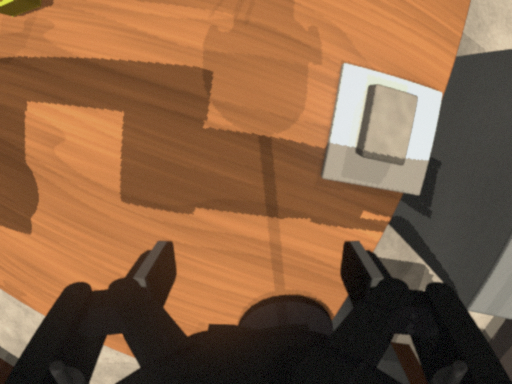

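The move was refused because every row needs all keys. The wrist picture shows the start pose, with the fingers at (155,270) and (355,270) and the white board at right. I'll resend with all keys.

```bash
python3 -m handwheel '[{"dx":0,"dy":0,"dz":-1.2,"rx":0,"ry":0,"rz":7.2,"fingers":0},{"dx":0,"dy":0,"dz":-1.2,"rx":0,"ry":0,"rz":7.2,"fingers":0},{"dx":0,"dy":0,"dz":-1.2,"rx":0,"ry":0,"rz":7.2,"fingers":0},{"dx":0,"dy":0,"dz":-1.2,"rx":0,"ry":0,"rz":7.2,"fingers":0},{"dx":1.2,"dy":-1.5,"dz":0,"rx":0,"ry":0,"rz":0,"fingers":0},{"dx":2.4,"dy":-3,"dz":0,"rx":0,"ry":0,"rz":0,"fingers":0},{"dx":2.6,"dy":-3.2,"dz":0,"rx":0,"ry":0,"rz":0,"fingers":0},{"dx":2.6,"dy":-3.2,"dz":0,"rx":0,"ry":0,"rz":0,"fingers":0},{"dx":2.6,"dy":-3.2,"dz":0,"rx":0,"ry":0,"rz":0,"fingers":0},{"dx":2.6,"dy":-3.2,"dz":0,"rx":0,"ry":0,"rz":0,"fingers":0}]' 60
python3 -m handwheel '[{"dx":2.6,"dy":-3.2,"dz":0,"rx":0,"ry":0,"rz":0,"fingers":0},{"dx":2.6,"dy":-3.2,"dz":0,"rx":0,"ry":0,"rz":0,"fingers":0},{"dx":2.6,"dy":-3.2,"dz":0,"rx":0,"ry":0,"rz":0,"fingers":0},{"dx":2.6,"dy":-3.2,"dz":0,"rx":0,"ry":0,"rz":0,"fingers":0},{"dx":2.6,"dy":-3.2,"dz":0,"rx":0,"ry":0,"rz":0,"fingers":0},{"dx":2.4,"dy":-3,"dz":0,"rx":0,"ry":0,"rz":0,"fingers":0},{"dx":1.4,"dy":-1.7,"dz":0,"rx":0,"ry":0,"rz":0,"fingers":0},{"dx":0,"dy":0,"dz":0,"rx":0,"ry":0,"rz":0,"fingers":0},{"dx":0,"dy":0,"dz":0,"rx":0,"ry":0,"rz":0,"fingers":0}]'
python3 d.py .6375 -.1340 .1 -8.3
cat > w.py <<'E'
from h import *
from cell import ctrl
import sys
c=ctrl.camera('wrist');c['fish']=1;P=cloud(c)
q=sel(P,(.637,-.134),.06,.075,.092);print('cap',len(q),q.mean(0),cv2.minEnclosingCircle((q[:,:2]*1000).astype(np.float32)))
q=sel(P,(.637,-.134),.065,.03,.092);print('jar',rect(q)); q=sel(P,(.637,-.134),.065,.05,.062);print('shoulder',rect(q))
cv2.imwrite('pics/%s.png'%sys.argv[1],c['img'][:,:,::-1])
E
python3 w.py w2
```

```text
time: 1.65
ee_pos: [0.3662, -0.3849, 0.2623]
tcp_rot: [-179.9, 0.0, -8.1]
contact_force: [1.0, -0.1, 0.7]
gripper_width: 0.0854
finger_force: 0.0
time: 2.55
ee_pos: [0.5606, -0.2058, 0.2622]
tcp_rot: [-180.0, 0.1, -8.1]
contact_force: [-0.9, 0.7, 0.0]
gripper_width: 0.0857
finger_force: 0.0
t 2.55 pos [ 0.5606 -0.2058  0.2622] rot [-1.7999e+02  1.0000e-01 -8.1100e+00] w 0.0857 ff 0.0 F [-0.9  0.7  0. ] M [-0.04 -0.01  0.03]
dx 6.60 dy -8.19 dz 16.22 cm  rz 0.2
cap 2267 [ 0.63764227 -0.13762339  0.0821439 ] ((637.7224731445312, -136.48526000976562), 32.24931716918945)
jar (array([ 637.7, -136.8]), array([67.1, 66.1]), 80.5, 2966)
shoulder (array([ 637.7, -136.6]), array([66.8, 66.1]), 80.5, 539)
```

The wrist view refines the jar to (0.6375, -0.1358) with yaw -9.5°. Moving above it and checking.

```bash
python3 -m handwheel '[{"dx":2.2,"dy":-2.7,"dz":0,"rx":0,"ry":0,"rz":1.4,"fingers":0},{"dx":2.4,"dy":-2.9,"dz":0,"rx":0,"ry":0,"rz":0,"fingers":0},{"dx":1.6,"dy":-2.0,"dz":3,"rx":0,"ry":0,"rz":0,"fingers":0},{"dx":0.4,"dy":-0.5,"dz":4,"rx":0,"ry":0,"rz":0,"fingers":0},{"dx":0,"dy":0,"dz":2,"rx":0,"ry":0,"rz":0,"fingers":0},{"dx":0,"dy":0,"dz":0,"rx":0,"ry":0,"rz":0,"fingers":0},{"dx":0,"dy":0,"dz":0,"rx":0,"ry":0,"rz":0,"fingers":0}]'
python3 w.py w3; python3 d.py .6375 -.1358 .077 -9.5
```

```text
time: 3.3
ee_pos: [0.6386, -0.1387, 0.1733]
tcp_rot: [180.0, 0.0, -9.8]
contact_force: [-0.1, 0.6, 0.4]
gripper_width: 0.0852
finger_force: 0.0
cap 3815 [ 0.6395699  -0.13667002  0.08213196] ((638.39892578125, -136.4290008544922), 31.820770263671875)
jar (array([ 637.7, -136.2]), array([65.8, 66.4]), 81.0, 4963)
shoulder (array([ 637.7, -136.2]), array([65.7, 66.4]), 81.1, 861)
t 3.35 pos [ 0.6396 -0.139   0.1748] rot [ 1.7997e+02 -1.5000e-01 -9.7700e+00] w 0.0856 ff 0.0 F [ 0.5 -1.4  0.8] M [ 0.01 -0.04  0.04]
dx -0.26 dy -0.28 dz 9.78 cm  rz -0.3
```

View pics/w3.png

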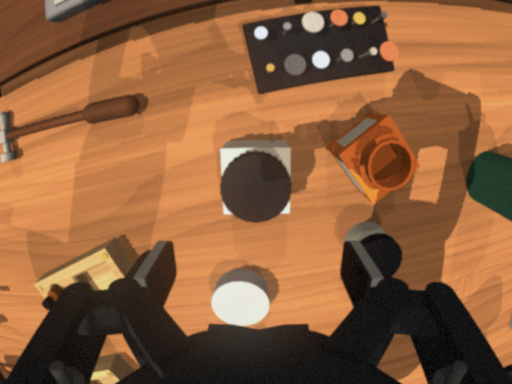

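Clear around the jar: cap at (256,185), orange look-alike at (378,160) well off the right finger. Descend and grip.

```bash
python3 -m handwheel '[{"dx":-0.18,"dy":-0.28,"dz":1.5,"rx":0,"ry":0,"rz":-0.7,"fingers":0},{"dx":0,"dy":0,"dz":2.5,"rx":0,"ry":0,"rz":0,"fingers":0},{"dx":0,"dy":0,"dz":2.5,"rx":0,"ry":0,"rz":0,"fingers":0},{"dx":0,"dy":0,"dz":2,"rx":0,"ry":0,"rz":0,"fingers":0},{"dx":0,"dy":0,"dz":1.1,"rx":0,"ry":0,"rz":0,"fingers":0},{"dx":0,"dy":0,"dz":0,"rx":0,"ry":0,"rz":0,"fingers":0},{"dx":0,"dy":0,"dz":0,"rx":0,"ry":0,"rz":0,"fingers":0}]'
python3 d.py .6377 -.1362 .077 -9
```

```text
time: 4.05
ee_pos: [0.6386, -0.135, 0.078]
tcp_rot: [180.0, -0.1, -9.0]
contact_force: [-0.4, 0.5, -0.2]
gripper_width: 0.0855
finger_force: 0.0
t 4.05 pos [ 0.6386 -0.135   0.078 ] rot [ 1.7998e+02 -1.0000e-01 -9.0000e+00] w 0.0855 ff 0.0 F [-0.4  0.5 -0.2] M [-0.01  0.02  0.06]
dx -0.07 dy 0.14 dz 0.10 cm  rz 0.0
```

```bash
python3 -m handwheel '[{"dx":0,"dy":0,"dz":0.1,"rx":0,"ry":0,"rz":0,"fingers":0.2},{"dx":0,"dy":0,"dz":0,"rx":0,"ry":0,"rz":0,"fingers":0.3},{"dx":0,"dy":0,"dz":0,"rx":0,"ry":0,"rz":0,"fingers":1},{"dx":0,"dy":0,"dz":0,"rx":0,"ry":0,"rz":0,"fingers":1},{"dx":0,"dy":0,"dz":0,"rx":0,"ry":0,"rz":0,"fingers":1}]' 20
python3 -m handwheel '[{"dx":0,"dy":0,"dz":0,"rx":0,"ry":0,"rz":0,"fingers":1},{"dx":0,"dy":0,"dz":0,"rx":0,"ry":0,"rz":0,"fingers":1},{"dx":0,"dy":0,"dz":0,"rx":0,"ry":0,"rz":0,"fingers":1}]' 110
python3 d.py .6377 -.1362 .077 -9
```

```text
time: 4.55
ee_pos: [0.638, -0.1346, 0.0762]
tcp_rot: [180.0, -0.0, -9.0]
contact_force: [0.9, 0.4, 0.2]
gripper_width: 0.0165
finger_force: 0.0
time: 4.85
ee_pos: [0.6378, -0.1346, 0.0759]
tcp_rot: [-180.0, 0.0, -9.0]
contact_force: [-0.1, 0.4, -0.7]
gripper_width: -0.0003
finger_force: 0.0
t 4.85 pos [ 0.6378 -0.1346  0.0759] rot [-180.    0.   -9.] w -0.0003 ff 0.0 F [-0.1  0.4 -0.7] M [-0.03  0.03  0.01]
dx 0.01 dy 0.16 dz -0.11 cm  rz -0.0
```

The fingers shut on nothing, so I'll look.

```bash
python3 - <<'E'
from h import *
from cell import ctrl
c=ctrl.camera('top');P=cloud(c)
q=sel(P,(.637,-.134),.06,.05,.092);print('jar',rect(q),np.percentile(q[:,2],[5,50,95]))
d=ctrl.camera('side'); w=ctrl.camera('wrist')
im=np.hstack([cv2.resize(c['img'][100:220,240:360],(400,400)),cv2.resize(d['img'][100:240,180:320],(400,400))])
cv2.imwrite('pics/a.png',im[:,:,::-1]);cv2.imwrite('pics/b.png',w['img'][:,:,::-1])
E
```

```text
jar (array([ 627.8, -129.9]), array([74.1, 37.8]), 61.1, 183) [0.0534644  0.08114886 0.08524835]
```

View pics/a.png

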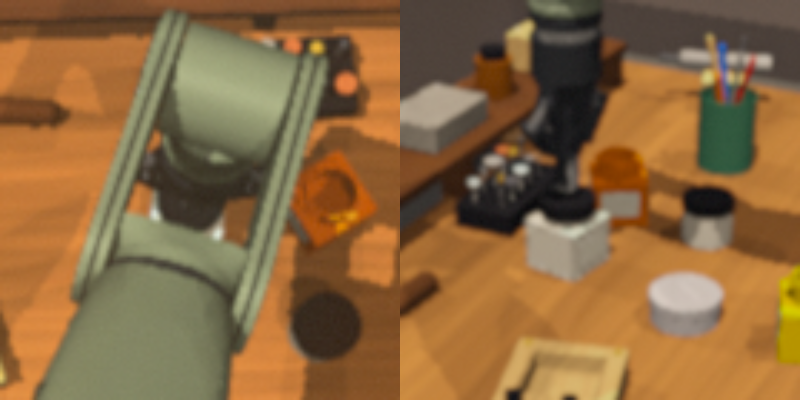

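View pics/b.png

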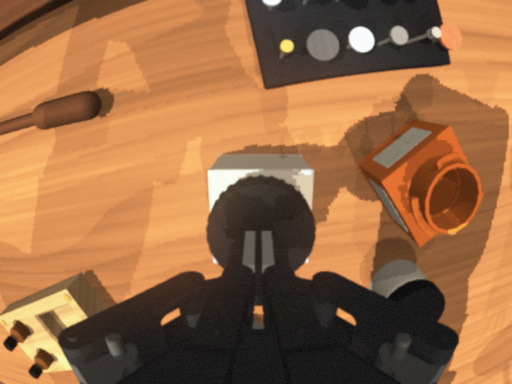

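The shut fingertips sit right on the cap's top (wrist: tips at (258,235), cap centre at (262,225)) although the state says TCP z = 0.076. The jar is undisturbed. I'll measure the tip height from depth.

```bash
python3 - <<'E'
from h import *
from cell import ctrl
w=ctrl.camera('wrist');w['fish']=1;P=cloud(w)
for v in range(180,330,10): print(v,np.round(P[v,266],4),np.round(P[v,225],4))
R=cv2.Rodrigues(w['rvec'])[0];print('cam',-R.T@w['tvec'].reshape(3))
s=ctrl.get_state();print(np.round(s['joint_positions'],2),s['ee_pos'])
q=sel(P,(.637,-.136),.06,.05,.062);print('shoulder',rect(q))
d=ctrl.camera('side');D=cloud(d)
q=sel(D,(.637,-.136),.05,.07,.2);
for z in np.arange(.075,.16,.005):
    m=q[(q[:,2]>=z)&(q[:,2]<z+.005)];print(round(z,3),len(m),m[:,:2].min(0) if len(m) else'',m[:,:2].max(0) if len(m) else'')
E
```

```text
180 [ 0.6685 -0.1442  0.0746] [ 0.6671 -0.1184  0.0543]
190 [ 0.665  -0.1434  0.082 ] [ 0.6636 -0.1189  0.0648]
200 [ 0.6592 -0.1426  0.0814] [ 0.663  -0.1207  0.0824]
210 [ 0.6535 -0.1417  0.0816] [ 0.6571 -0.1195  0.0818]
220 [ 0.6483 -0.1409  0.0832] [ 0.6511 -0.1183  0.0816]
230 [ 0.6418 -0.14    0.082 ] [ 0.6453 -0.1171  0.0821]
240 [ 0.6478 -0.1402  0.1067] [ 0.6395 -0.116   0.0829]
250 [ 0.6477 -0.14    0.1164] [ 0.6332 -0.1148  0.0832]
260 [ 0.6475 -0.1397  0.1249] [ 0.6262 -0.1132  0.0824]
270 [ 0.6497 -0.1398  0.1364] [ 0.6514 -0.1239  0.1354]
280 [ 0.6483 -0.1395  0.1413] [ 0.6514 -0.1246  0.1425]
290 [ 0.6478 -0.1393  0.147 ] [ 0.651  -0.1251  0.1484]
300 [ 0.6382 -0.138   0.1405] [ 0.6561 -0.1274  0.1612]
310 [ 0.6316 -0.1371  0.1388] [ 0.6554 -0.1277  0.1653]
320 [ 0.6288 -0.1366  0.1419] [ 0.656  -0.1283  0.1706]
cam [ 0.71140259 -0.14646424  0.23433232]
[-19.52  28.61  83.32   0.    68.07  79.48] [ 0.6378237  -0.13458885  0.07596331]
shoulder (array([ 638.5, -136.4]), array([66.5, 66.1]), 80.6, 1838)
0.075 35 [ 0.60406924 -0.16542564] [ 0.67041781 -0.10264404]
0.08 12
[... 251 characters left out ...]
7 -0.13884198] [ 0.64351053 -0.1195837 ]
0.105 15 [ 0.62486624 -0.13980513] [ 0.64468686 -0.11951161]
0.11 13 [ 0.62487045 -0.14058916] [ 0.64530651 -0.11944831]
0.115 18 [ 0.62631439 -0.13900776] [ 0.64759303 -0.11781997]
0.12 9 [ 0.62601856 -0.13806487] [ 0.64515649 -0.11978042]
0.125 11 [ 0.62587333 -0.13844668] [ 0.64331602 -0.11870752]
0.13 7 [ 0.62349932 -0.13984531] [ 0.63357495 -0.12024465]
0.135 25 [ 0.62290571 -0.16526432] [ 0.6533025  -0.10191556]
0.14 33 [ 0.62019193 -0.16694305] [ 0.65309514 -0.09860547]
0.145 26 [ 0.62040561 -0.16714558] [ 0.65293  -0.093574]
0.15 19 [ 0.61874672 -0.170699  ] [ 0.64065543 -0.09070124]
0.155 40 [ 0.61831834 -0.17672729] [ 0.65394398 -0.08823839]
```

Fingertips are really at z ≈ 0.095 with TCP reported 0.076, so the reported TCP is about 35 to 40 mm too low (or the fingers shorter). I open up and measure the open tips to go by the cameras.

```bash
python3 -m handwheel '[{"dx":0,"dy":0,"dz":0,"rx":0,"ry":0,"rz":0,"fingers":0},{"dx":0,"dy":0,"dz":0,"rx":0,"ry":0,"rz":0,"fingers":0},{"dx":0,"dy":0,"dz":0,"rx":0,"ry":0,"rz":0,"fingers":0},{"dx":0,"dy":0,"dz":0,"rx":0,"ry":0,"rz":0,"fingers":0},{"dx":0,"dy":0,"dz":0,"rx":0,"ry":0,"rz":0,"fingers":0},{"dx":0,"dy":0,"dz":0,"rx":0,"ry":0,"rz":0,"fingers":0},{"dx":0,"dy":0,"dz":0,"rx":0,"ry":0,"rz":0,"fingers":0},{"dx":0,"dy":0,"dz":0,"rx":0,"ry":0,"rz":0,"fingers":0}]' 20
cat > tips.py <<'E'
from h import *
from cell import ctrl
import sys
w=ctrl.camera('wrist');w['fish']=1;P=cloud(w);d=ctrl.camera('side');D=cloud(d)
p=ctrl.get_state()['ee_pos'];a=np.radians(ctrl.get_state()['tcp_rot'][2])
for n,C in(('wrist',P),('side',D)):
    q=C.reshape(-1,3)-p; l=np.c_[q[:,0]*np.cos(a)+q[:,1]*np.sin(a),q[:,0]*np.sin(a)-q[:,1]*np.cos(a),-q[:,2]]*1000
    l=l[np.all(np.isfinite(l),1)]
    for z in range(-85,30,8):
        m=l[(l[:,2]>=z)&(l[:,2]<z+8)&(abs(l[:,0])<20)&(abs(l[:,1])<65)]
        L=m[m[:,1]<0];Rr=m[m[:,1]>0]
        print(n,z,[(len(k),np.round(k[:,1].min()),np.round(k[:,1].max()),'x',np.round(k[:,0].min()),np.round(k[:,0].max())) if len(k) else 0 for k in(L,Rr)])
cv2.imwrite('pics/%s.png'%sys.argv[1],np.hstack([w['img'][100:384,50:470],cv2.resize(d['img'][100:220,200:320],(284,284))])[:,:,::-1])
E
python3 tips.py t1
```

```text
time: 5.9
ee_pos: [0.6378, -0.1346, 0.076]
tcp_rot: [-180.0, 0.0, -9.0]
contact_force: [-0.4, -0.5, -0.3]
gripper_width: 0.0856
finger_force: 0.0
wrist -85 [(1863, np.float64(-65.0), np.float64(-33.0), 'x', np.float64(-13.0), np.float64(16.0)), (1864, np.float64(33.0), np.float64(65.0), 'x', np.float64(-13.0), np.float64(16.0))]
wrist -77 [(496, np.float64(-65.0), np.float64(-40.0), 'x', np.float64(6.0), np.float64(15.0)), (492, np.float64(41.0), np.float64(65.0), 'x', np.float64(6.0), np.float64(14.0))]
wrist -69 [(415, np.float64(-55.0), np.float64(-42.0), 'x', np.float64(-4.0), np.float64(12.0)), (423, np.float64(42.0), np.float64(54.0), 'x', np.float64(-5.0), np.float64(12.0))]
wrist -61 [(494, np.float64(-56.0), np.float64(-42.0), 'x', np.float64(-12.0), np.float64(12.0)), (506, np.float64(42.0), np.float64(57.0), 'x', np.float64(-11.0), np.float64(12.0))]
wrist -53 [(449, np.float64(-57.0), np.float64(-42.0), 'x', np.float64(-12.0), np.float64(11.0)), (442, np.float64(42.0), np.float64(56.0), 'x', np.float64(-12.0), np.float64(12.0))]
wrist -45 [(393, np.float64(-56.0), np.floa
[... 2910 characters left out ...]
t64(30.0), 'x', np.float64(-19.0), np.float64(19.0))]
side -5 [(35, np.float64(-30.0), np.float64(-0.0), 'x', np.float64(-20.0), np.float64(20.0)), (12, np.float64(2.0), np.float64(36.0), 'x', np.float64(-12.0), np.float64(18.0))]
side 3 [(25, np.float64(-32.0), np.float64(-20.0), 'x', np.float64(-19.0), np.float64(16.0)), 0]
side 11 [(8, np.float64(-27.0), np.float64(-17.0), 'x', np.float64(-20.0), np.float64(7.0)), 0]
side 19 [(52, np.float64(-32.0), np.float64(-11.0), 'x', np.float64(-20.0), np.float64(19.0)), (1, np.float64(34.0), np.float64(34.0), 'x', np.float64(-17.0), np.float64(-17.0))]
side 27 [(20, np.float64(-34.0), np.float64(-27.0), 'x', np.float64(-19.0), np.float64(18.0)), 0]
```

View pics/t1.png

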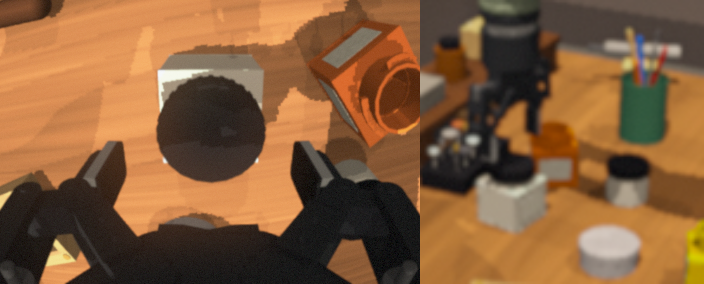

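Open tips are 30 mm behind the reported TCP, and the pads are well centred round the cap (crop: tips at (110,150) and (305,150), cap at (210,128)). I go down 36 mm more so the pads cover the cap, then close.

```bash
python3 -m handwheel '[{"dx":0,"dy":0.15,"dz":1.0,"rx":0,"ry":0,"rz":0,"fingers":0},{"dx":0,"dy":0,"dz":1.0,"rx":0,"ry":0,"rz":0,"fingers":0},{"dx":0,"dy":0,"dz":1.0,"rx":0,"ry":0,"rz":0,"fingers":0},{"dx":0,"dy":0,"dz":0.5,"rx":0,"ry":0,"rz":0,"fingers":0},{"dx":0,"dy":0,"dz":0,"rx":0,"ry":0,"rz":0,"fingers":0.1},{"dx":0,"dy":0,"dz":0,"rx":0,"ry":0,"rz":0,"fingers":0.2},{"dx":0,"dy":0,"dz":0,"rx":0,"ry":0,"rz":0,"fingers":1},{"dx":0,"dy":0,"dz":0,"rx":0,"ry":0,"rz":0,"fingers":1},{"dx":0,"dy":0,"dz":0,"rx":0,"ry":0,"rz":0,"fingers":1}]' 20
python3 -m handwheel '[{"dx":0,"dy":0,"dz":0,"rx":0,"ry":0,"rz":0,"fingers":1},{"dx":0,"dy":0,"dz":0,"rx":0,"ry":0,"rz":0,"fingers":1},{"dx":0,"dy":0,"dz":0,"rx":0,"ry":0,"rz":0,"fingers":1}]' 110
python3 tips.py t2|grep -E 'wrist -(61|5|13|21|29|37|45)'; python3 d.py .6377 -.1362 .04 -9
```

```text
time: 6.9
ee_pos: [0.638, -0.1362, 0.0413]
tcp_rot: [180.0, -0.1, -9.0]
contact_force: [1.5, -0.1, -0.4]
gripper_width: 0.0639
finger_force: 23.7
time: 7.2
ee_pos: [0.6386, -0.1365, 0.0421]
tcp_rot: [180.0, -0.1, -9.0]
contact_force: [1.7, -0.6, 3.3]
gripper_width: 0.0614
finger_force: 120.1
wrist -61 [(442, np.float64(-41.0), np.float64(-30.0), 'x', np.float64(-10.0), np.float64(12.0)), (437, np.float64(30.0), np.float64(42.0), 'x', np.float64(-12.0), np.float64(12.0))]
wrist -53 [(420, np.float64(-44.0), np.float64(-30.0), 'x', np.float64(-11.0), np.float64(12.0)), (423, np.float64(30.0), np.float64(45.0), 'x', np.float64(-12.0), np.float64(12.0))]
wrist -45 [(4687, np.float64(-44.0), np.float64(-0.0), 'x', np.float64(-20.0), np.float64(20.0)), (4758, np.float64(0.0), np.float64(45.0), 'x', np.float64(-20.0), np.float64(20.0))]
wrist -37 [(214, np.float64(-44.0), np.float64(-24.0), 'x', np.float64(6.0), np.float64(20.0)), (220, np.float64(25.0), np.float64(44.0), 'x', np.float64(6.0), np.float64(20.0))]
wrist -29 [(72, np.float64(-43.0), np.float64(-26.0), 'x', np.float64(6.0), np.float64(17.0)), (69, np.float64(27.0), np.float64(43.0), 'x', np.float64(7.0), np.float64(17.0))]
wrist -21 [(153, np.float64(-33.0), np.float64(-23.0), 'x', np.float64(7.0), np.float64(20.0)), (151, np.float64(23.0), np.float64(33.0), 'x', np.float64(7.0), np.float64(20.0))]
wrist -13 [(39, np.float64(-33.0), np.float64(-23.0), 'x', np.float64(9.0), np.float64(20.0)), (34, np.float64(25.0), np.float64(33.0), 'x', np.float64(6.0), np.float64(20.0))]
wrist -5 [0, 0]
t 7.30 pos [ 0.6387 -0.1365  0.0421] rot [ 1.7998e+02 -1.4000e-01 -9.0000e+00] w 0.0612 ff 120.1 F [3.  0.3 4. ] M [-0.05 -0.23  0.01]
dx -0.10 dy -0.01 dz 0.21 cm  rz -0.0
```

Cap gripped firmly and centred at 120 N. Lift straight up, then rotate to the block's yaw.

```bash
python3 -m handwheel '[{"dx":0,"dy":0,"dz":-0.4,"rx":0,"ry":0,"rz":0,"fingers":1},{"dx":0,"dy":0,"dz":-0.8,"rx":0,"ry":0,"rz":0,"fingers":1},{"dx":0,"dy":0,"dz":-1.2,"rx":0,"ry":0,"rz":0,"fingers":1},{"dx":0,"dy":0,"dz":-1.4,"rx":0,"ry":0,"rz":-3.3,"fingers":1},{"dx":0,"dy":0,"dz":-1.4,"rx":0,"ry":0,"rz":-5,"fingers":1},{"dx":0,"dy":0,"dz":-1.4,"rx":0,"ry":0,"rz":-6,"fingers":1},{"dx":0,"dy":0,"dz":-1,"rx":0,"ry":0,"rz":-6,"fingers":1},{"dx":0,"dy":0,"dz":-0.4,"rx":0,"ry":0,"rz":-5,"fingers":1},{"dx":0,"dy":0,"dz":0,"rx":0,"ry":0,"rz":0,"fingers":1}]'
python3 d.py .5177 .0976 .12 16.3
```

```text
time: 8.2
ee_pos: [0.638, -0.1362, 0.1224]
tcp_rot: [179.9, -0.1, 16.3]
contact_force: [-0.1, -0.5, -3.3]
gripper_width: 0.0609
finger_force: 119.8
t 8.20 pos [ 0.638  -0.1362  0.1224] rot [ 1.7995e+02 -7.0000e-02  1.6290e+01] w 0.0609 ff 119.8 F [-0.1 -0.5 -3.3] M [-0.01  0.03 -0.03]
dx -4.98 dy -25.82 dz 0.24 cm  rz -0.0
```

```bash
python3 -m handwheel '[{"dx":-0.2,"dy":-1.0,"dz":0,"rx":0,"ry":0,"rz":0,"fingers":1},{"dx":-0.5,"dy":-2.4,"dz":0,"rx":0,"ry":0,"rz":0,"fingers":1},{"dx":-0.6,"dy":-3.4,"dz":0,"rx":0,"ry":0,"rz":0,"fingers":1},{"dx":-0.7,"dy":-3.7,"dz":0,"rx":0,"ry":0,"rz":0,"fingers":1},{"dx":-0.7,"dy":-3.7,"dz":0,"rx":0,"ry":0,"rz":0,"fingers":1},{"dx":-0.7,"dy":-3.7,"dz":0,"rx":0,"ry":0,"rz":0,"fingers":1},{"dx":-0.7,"dy":-3.4,"dz":0,"rx":0,"ry":0,"rz":0,"fingers":1},{"dx":-0.5,"dy":-2.6,"dz":0,"rx":0,"ry":0,"rz":0,"fingers":1},{"dx":-0.3,"dy":-1.4,"dz":0,"rx":0,"ry":0,"rz":0,"fingers":1},{"dx":-0.1,"dy":-0.5,"dz":0,"rx":0,"ry":0,"rz":0,"fingers":1}]'
python3 -m handwheel '[{"dx":0,"dy":0,"dz":0,"rx":0,"ry":0,"rz":0,"fingers":1},{"dx":0,"dy":0,"dz":0,"rx":0,"ry":0,"rz":0,"fingers":1}]'
python3 d.py .5177 .0976 .12 16.3
python3 - <<'E'
from h import *
from cell import ctrl
for n in('wrist','top','side'):
    c=ctrl.camera(n);c['fish']=n=='wrist';P=cloud(c)
    q=sel(P,(.507,.137),.115,.027,.041);r=rect(q);print(n,'block',r)
    q=sel(P,(.518,.098),.06,.1255,.145);print('shoulder',rect(q)) if len(q) else 0
    q=sel(P,(.518,.098),.06,.075,.145);print('jar',rect(q)) if len(q) else 0
    cv2.imwrite('pics/h_%s.png'%n,c['img'][:,:,::-1])
E
```

```text
time: 9.2
ee_pos: [0.5157, 0.0988, 0.1206]
tcp_rot: [-180.0, 0.1, 16.4]
contact_force: [1.2, -0.5, -4.4]
gripper_width: 0.0618
finger_force: 120.2
time: 9.4
ee_pos: [0.5179, 0.0966, 0.1211]
tcp_rot: [180.0, -0.0, 16.2]
contact_force: [0.7, 0.4, -4.9]
gripper_width: 0.0614
finger_force: 120.2
t 9.40 pos [0.5179 0.0966 0.1211] rot [ 1.7995e+02 -3.0000e-02  1.6240e+01] w 0.0614 ff 120.2 F [ 0.7  0.4 -4.9] M [-0.04 -0.02  0.02]
dx 0.01 dy -0.10 dz 0.11 cm  rz -0.1
wrist block (array([506. , 136.3]), array([105. , 176.8]), 16.1, 9857)
shoulder (array([537. , 103.3]), array([27.1, 68.2]), 16.5, 3137)
jar (array([537.1, 103.2]), array([27.3, 68.4]), 16.5, 4932)
top block (array([499.9, 136.5]), array([ 92.8, 175.9]), 15.8, 657)
shoulder (array([488.9,  91.8]), array([17.7, 66.1]), 5.7, 43)
jar (array([492.9,  91.2]), array([18.2, 66.4]), 12.8, 67)
side block (array([505.9, 137.8]), array([105.8, 180.1]), 16.4, 1201)
shoulder (array([517., 100.]), array([67. , 67.8]), 16.0, 240)
jar (array([516.7, 100.3]), array([68. , 67.2]), 17.1, 727)
```

View pics/h_wrist.png

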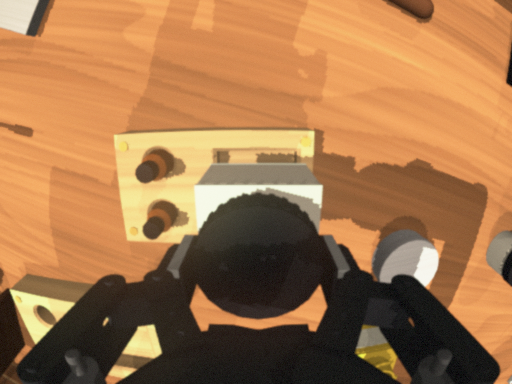

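The jar hangs square over the recess (wrist view: jar at (258,195), block at (215,185), bottles at (155,165) and (160,215)). Offsets are within about 1 mm. I go down to just above the rim, then enter slowly with force checks.

```bash
python3 -m handwheel '[{"dx":-0.05,"dy":0,"dz":0.6,"rx":0,"ry":0,"rz":0,"fingers":1},{"dx":0,"dy":0,"dz":1.1,"rx":0,"ry":0,"rz":0,"fingers":1},{"dx":0,"dy":0,"dz":1.1,"rx":0,"ry":0,"rz":0,"fingers":1},{"dx":0,"dy":0,"dz":0.9,"rx":0,"ry":0,"rz":0,"fingers":1},{"dx":0,"dy":0,"dz":0.5,"rx":0,"ry":0,"rz":0,"fingers":1},{"dx":0,"dy":0,"dz":0.1,"rx":0,"ry":0,"rz":0,"fingers":1},{"dx":0,"dy":0,"dz":0,"rx":0,"ry":0,"rz":0,"fingers":1}]'
cat > m.py <<'E'
from h import *
from cell import ctrl
p=ctrl.get_state()['ee_pos'];zj=p[2]-.0421
for n in('wrist','side'):
    c=ctrl.camera(n);c['fish']=n=='wrist';P=cloud(c)
    q=sel(P,(.507,.137),.115,.027,.038);r=rect(q);a=np.radians(16.1);B=np.array([[np.cos(a),np.sin(a)],[-np.sin(a),np.cos(a)]])
    b=B@r[0];s=b+[0,-40]
    q=sel(P,(.518,.098),.06,zj+.048,zj+.060);j=(B@(q[:,:2]*1000).T).T-s
    print(n,'block',r,'jar extents about seat x',np.round(np.percentile(j[:,0],[1,99]),1),'y',np.round(np.percentile(j[:,1],[1,99]),1),'angle',rect(q)[2],'z',np.median(q[:,2]),zj)
E
python3 m.py; python3 d.py .5171 .0979 .0541 16.2
```

```text
time: 10.25
ee_pos: [0.5167, 0.0974, 0.0778]
tcp_rot: [-180.0, 0.0, 16.3]
contact_force: [0.6, -0.5, -4.3]
gripper_width: 0.0614
finger_force: 120.2
wrist block (array([506. , 136.5]), array([105. , 177.2]), 16.1, 13280) jar extents about seat x [ 9.2 33. ] y [-33.   32.2] angle 16.3 z 0.09104492550427654 0.03566311412109091
side block (array([505.5, 137.4]), array([104.8, 178.7]), 16.1, 1098) jar extents about seat x [-33.2  32.5] y [-33.2  33.9] angle 16.7 z 0.09094843345523194 0.03566311412109091
t 10.35 pos [0.5173 0.0974 0.0785] rot [ 1.7998e+02 -6.0000e-02  1.6300e+01] w 0.0616 ff 120.2 F [ 0.4 -0.3 -3.9] M [-0.01 -0.    0.01]
dx -0.00 dy -0.05 dz 2.44 cm  rz 0.1
```

Aligned to about 0.4 mm. Entering.

```bash
python3 -m handwheel '[{"dx":0,"dy":0,"dz":0.3,"rx":0,"ry":0,"rz":0,"fingers":1},{"dx":0,"dy":0,"dz":0.3,"rx":0,"ry":0,"rz":0,"fingers":1},{"dx":0,"dy":0,"dz":0.3,"rx":0,"ry":0,"rz":0,"fingers":1},{"dx":0,"dy":0,"dz":0.3,"rx":0,"ry":0,"rz":0,"fingers":1}]'
python3 -m handwheel '[{"dx":0,"dy":0,"dz":0.3,"rx":0,"ry":0,"rz":0,"fingers":1},{"dx":0,"dy":0,"dz":0.3,"rx":0,"ry":0,"rz":0,"fingers":1},{"dx":0,"dy":0,"dz":0.25,"rx":0,"ry":0,"rz":0,"fingers":1},{"dx":0,"dy":0,"dz":0,"rx":0,"ry":0,"rz":0,"fingers":1},{"dx":0,"dy":0,"dz":0,"rx":0,"ry":0,"rz":0,"fingers":1}]'
python3 m.py; python3 d.py .5171 .0979 .0541 16.2
```

```text
time: 10.75
ee_pos: [0.5166, 0.0974, 0.0657]
tcp_rot: [-180.0, 0.0, 16.3]
contact_force: [0.0, -0.6, -4.6]
gripper_width: 0.0613
finger_force: 120.2
time: 11.25
ee_pos: [0.5167, 0.0974, 0.0574]
tcp_rot: [-180.0, 0.0, 16.3]
contact_force: [-0.1, -0.2, -3.7]
gripper_width: 0.0611
finger_force: 120.2
wrist block (array([506. , 136.6]), array([105.2, 177.3]), 16.2, 15912) jar extents about seat x [ 9.3 33. ] y [-33.2  32.1] angle 16.5 z 0.07068925381738395 0.015314652347257249
side block (array([505.7, 137.3]), array([105.3, 179. ]), 16.3, 1152) jar extents about seat x [-33.6  31.8] y [-31.8  34.2] angle 16.4 z 0.07017127265484371 0.015314652347257249
t 11.35 pos [0.5169 0.0974 0.0577] rot [ 1.7999e+02 -2.0000e-02  1.6300e+01] w 0.0615 ff 120.2 F [ 0.2 -0.1 -3.9] M [ 0.01 -0.08  0.01]
dx 0.03 dy -0.05 dz 0.36 cm  rz 0.1
```

In the recess and sliding freely. Last 3 to 4 mm to the floor in small steps.

```bash
python3 -m handwheel '[{"dx":0,"dy":0,"dz":0.12,"rx":0,"ry":0,"rz":0,"fingers":1},{"dx":0,"dy":0,"dz":0.12,"rx":0,"ry":0,"rz":0,"fingers":1},{"dx":0,"dy":0,"dz":0.06,"rx":0,"ry":0,"rz":0,"fingers":1},{"dx":0,"dy":0,"dz":0,"rx":0,"ry":0,"rz":0,"fingers":1}]'
python3 -m handwheel '[{"dx":0,"dy":0,"dz":0.04,"rx":0,"ry":0,"rz":0,"fingers":1},{"dx":0,"dy":0,"dz":0,"rx":0,"ry":0,"rz":0,"fingers":1}]'
python3 -m handwheel '[{"dx":0,"dy":0,"dz":0.04,"rx":0,"ry":0,"rz":0,"fingers":1},{"dx":0,"dy":0,"dz":0,"rx":0,"ry":0,"rz":0,"fingers":1}]'
```

```text
time: 11.75
ee_pos: [0.5165, 0.0974, 0.0543]
tcp_rot: [-180.0, 0.0, 16.3]
contact_force: [0.4, -0.0, -5.1]
gripper_width: 0.0609
finger_force: 120.2
time: 11.95
ee_pos: [0.5168, 0.0974, 0.0541]
tcp_rot: [180.0, -0.0, 16.3]
contact_force: [0.3, 0.0, -3.9]
gripper_width: 0.0615
finger_force: 120.3
time: 12.15
ee_pos: [0.5168, 0.0974, 0.0541]
tcp_rot: [180.0, -0.0, 16.3]
contact_force: [-1.3, -0.5, -0.7]
gripper_width: 0.0619
finger_force: 120.5
```

```bash
python3 -m handwheel '[{"dx":0,"dy":0,"dz":0.05,"rx":0,"ry":0,"rz":0,"fingers":1},{"dx":0,"dy":0,"dz":0,"rx":0,"ry":0,"rz":0,"fingers":1},{"dx":0,"dy":0,"dz":0,"rx":0,"ry":0,"rz":0,"fingers":1}]'
python3 m.py; python3 d.py .5171 .0979 .0541 16.2
```

```text
time: 12.45
ee_pos: [0.517, 0.0974, 0.0541]
tcp_rot: [180.0, -0.0, 16.3]
contact_force: [-3.5, -0.3, 6.3]
gripper_width: 0.0615
finger_force: 121.1
wrist block (array([506.1, 136.8]), array([104.9, 177.7]), 16.2, 16358) jar extents about seat x [ 9.4 33. ] y [-33.3  31.9] angle 16.3 z 0.06734685154952597 0.011954420238223573
side block (array([506.1, 136.4]), array([105.3, 180.9]), 16.0, 1148) jar extents about seat x [-33.7  31.8] y [-31.7  34.9] angle 16.8 z 0.0665375114319208 0.011954420238223573
t 12.55 pos [0.5169 0.0974 0.054 ] rot [ 1.7999e+02 -2.0000e-02  1.6310e+01] w 0.0615 ff 121.1 F [-3.4 -0.7  5.4] M [-0.04  0.61 -0.04]
dx 0.03 dy -0.04 dz -0.01 cm  rz 0.1
```

Fully home (shoulder at z ≈ 0.067, light push of 6 N). Now unscrew, anticlockwise = negative rz.

```bash
python3 -m handwheel '[{"dx":0,"dy":0,"dz":0,"rx":0,"ry":0,"rz":-2,"fingers":1},{"dx":0,"dy":0,"dz":0,"rx":0,"ry":0,"rz":-3,"fingers":1},{"dx":0,"dy":0,"dz":0,"rx":0,"ry":0,"rz":-3,"fingers":1},{"dx":0,"dy":0,"dz":0,"rx":0,"ry":0,"rz":-4,"fingers":1},{"dx":0,"dy":0,"dz":0,"rx":0,"ry":0,"rz":-4,"fingers":1},{"dx":0,"dy":0,"dz":0,"rx":0,"ry":0,"rz":-4,"fingers":1}]' 120
python3 m.py; python3 d.py .5171 .0979 .0541 86
```

```text
time: 13.15
ee_pos: [0.5183, 0.0978, 0.0543]
tcp_rot: [179.9, -0.2, 36.4]
contact_force: [0.2, 1.2, 3.3]
gripper_width: 0.0614
finger_force: 128.8
wrist block (array([505.9, 136.6]), array([104.9, 177.7]), 16.0, 19609) jar extents about seat x [ 3.7 34.4] y [-31.9  33.2] angle 18.5 z 0.06737113537208919 0.01219371857103748
side block (array([505.8, 136.8]), array([104.6, 180.5]), 15.8, 1157) jar extents about seat x [-33.8  31.7] y [-27.1  34.6] angle 19.1 z 0.06679736269439325 0.01219371857103748
t 13.25 pos [0.5182 0.0976 0.0543] rot [ 1.7991e+02 -1.7000e-01  3.6300e+01] w 0.0617 ff 128.9 F [-0.2  0.5  4.9] M [0.15 0.17 0.09]
dx -0.08 dy -0.09 dz 0.02 cm  rz -49.7
```

The jar is held by the block (2° of play) and the cap is loose. Finish the turn.

```bash
python3 -m handwheel '[{"dx":0,"dy":0,"dz":0,"rx":0,"ry":0,"rz":-5,"fingers":1},{"dx":0,"dy":0,"dz":0,"rx":0,"ry":0,"rz":-6,"fingers":1},{"dx":0,"dy":0,"dz":0,"rx":0,"ry":0,"rz":-6,"fingers":1},{"dx":0,"dy":0,"dz":0,"rx":0,"ry":0,"rz":-6,"fingers":1},{"dx":0,"dy":0,"dz":0,"rx":0,"ry":0,"rz":-6,"fingers":1},{"dx":0,"dy":0,"dz":0,"rx":0,"ry":0,"rz":-6,"fingers":1},{"dx":0,"dy":0,"dz":0,"rx":0,"ry":0,"rz":-6,"fingers":1},{"dx":0,"dy":0,"dz":0,"rx":0,"ry":0,"rz":-5,"fingers":1},{"dx":0,"dy":0,"dz":0,"rx":0,"ry":0,"rz":-5,"fingers":1},{"dx":0,"dy":0,"dz":0,"rx":0,"ry":0,"rz":0,"fingers":1}]'
python3 m.py; python3 d.py .5171 .0979 .0541 86
```

```text
time: 14.25
ee_pos: [0.5185, 0.0974, 0.0543]
tcp_rot: [179.8, -0.0, 87.2]
contact_force: [0.5, -0.0, 5.1]
gripper_width: 0.0613
finger_force: 128.9
wrist block (array([504.7, 140.7]), array([105. , 167.9]), 16.0, 24777) jar extents about seat x [-33.3  32.3] y [ 3.6 29.7] angle 18.2 z 0.06736665984096547 0.012194578331523848
side block (array([505.6, 136.8]), array([104.8, 180.4]), 16.0, 1160) jar extents about seat x [-33.5  31.5] y [ 5.1 34.8] angle 20.2 z 0.06680321152107606 0.012194578331523848
t 14.35 pos [0.5185 0.0974 0.0543] rot [ 1.7979e+02 -2.0000e-02  8.7140e+01] w 0.0610 ff 129.0 F [0.7 0.3 5.4] M [ 0.07 -0.05  0.14]
dx 0.04 dy -0.14 dz 0.02 cm  rz 1.1
```

```bash
python3 -m handwheel '[{"dx":0,"dy":0,"dz":-0.15,"rx":0,"ry":0,"rz":0,"fingers":1},{"dx":0,"dy":0,"dz":-0.15,"rx":0,"ry":0,"rz":0,"fingers":1},{"dx":0,"dy":0,"dz":-0.15,"rx":0,"ry":0,"rz":0,"fingers":1},{"dx":0,"dy":0,"dz":-0.1,"rx":0,"ry":0,"rz":0,"fingers":1},{"dx":0,"dy":0,"dz":0,"rx":0,"ry":0,"rz":0,"fingers":1}]'
sed -i 's/zj=p\[2\]-.0421/zj=.012/' m.py; python3 m.py; python3 d.py .5171 .0979 .09 86
```

```text
time: 14.85
ee_pos: [0.5166, 0.0973, 0.0586]
tcp_rot: [-180.0, 0.0, 87.3]
contact_force: [1.0, 0.1, -1.5]
gripper_width: 0.061
finger_force: 129.7
wrist block (array([505.1, 139. ]), array([105.3, 171.2]), 16.0, 23931) jar extents about seat x [-33.2  32.7] y [-3.2 31.3] angle 18.1 z 0.06737814242263238 0.012
side block (array([505.8, 136.8]), array([105., 180.]), 16.0, 1153) jar extents about seat x [-34.   32.2] y [-5.  34.9] angle 19.7 z 0.067044540469576 0.012
t 14.95 pos [0.5166 0.0974 0.0586] rot [-179.99    0.     87.29] w 0.0612 ff 129.7 F [ 0.1 -0.8 -1.8] M [-0.06 -0.08 -0.01]
dx 0.06 dy 0.05 dz -3.14 cm  rz 1.3
```

The jar stays down (shoulder unchanged, only the cap's weight carried). Lifting clear.

```bash
python3 -m handwheel '[{"dx":0,"dy":0,"dz":-0.3,"rx":0,"ry":0,"rz":0,"fingers":1},{"dx":0,"dy":0,"dz":-0.4,"rx":0,"ry":0,"rz":0,"fingers":1},{"dx":0,"dy":0,"dz":-0.5,"rx":0,"ry":0,"rz":0,"fingers":1},{"dx":0,"dy":0,"dz":-0.5,"rx":0,"ry":0,"rz":0,"fingers":1},{"dx":0,"dy":0,"dz":-0.5,"rx":0,"ry":0,"rz":0,"fingers":1},{"dx":0,"dy":0,"dz":-0.4,"rx":0,"ry":0,"rz":0,"fingers":1},{"dx":0,"dy":0,"dz":-0.2,"rx":0,"ry":0,"rz":0,"fingers":1},{"dx":0,"dy":0,"dz":0,"rx":0,"ry":0,"rz":0,"fingers":1},{"dx":0,"dy":0,"dz":0,"rx":0,"ry":0,"rz":0,"fingers":1}]'
python3 m.py; python3 d.py .5171 .0979 .09 86; python3 - <<'E'
from h import *
from cell import ctrl
c=ctrl.camera('side');w=ctrl.camera('wrist')
cv2.imwrite('pics/end.png',np.hstack([w['img'],cv2.resize(c['img'][180:290,190:280],(288,352)).repeat(1,0)[:384] if 0 else cv2.resize(c['img'][180:300,190:280],(288,384))])[:,:,::-1])
E
```

```text
time: 15.85
ee_pos: [0.5166, 0.0974, 0.0866]
tcp_rot: [-180.0, 0.0, 87.3]
contact_force: [-1.1, 0.7, -0.5]
gripper_width: 0.0611
finger_force: 129.7
wrist block (array([506. , 136.4]), array([105. , 176.7]), 16.1, 18866) jar extents about seat x [-33.4  32.9] y [-8.2 33.8] angle 18.5 z 0.06741259819332472 0.012
side block (array([505.6, 137.1]), array([104.8, 180. ]), 15.9, 1160) jar extents about seat x [-33.2  32.6] y [-31.6  34.3] angle 17.8 z 0.06721993551089891 0.012
t 15.95 pos [0.5164 0.0973 0.0864] rot [-179.96    0.     87.3 ] w 0.0612 ff 129.7 F [-0.4 -0.1 -1. ] M [0.02 0.03 0.01]
dx 0.06 dy 0.06 dz -0.36 cm  rz 1.3
```

View pics/end.png

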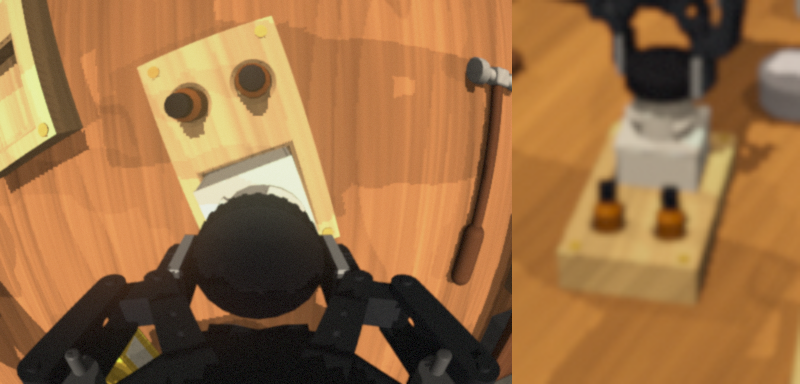

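The cap (256,255) is held level about 16 mm above the open neck, and the jar stands square and home in its recess with the bottles untouched. Handing in.

```bash
python3 -c "
from cell import ctrl
print(ctrl.job_done())"
```

```text
the job is handed in; nothing more can be done
None
```

I handed the job in at about 16 s. By the cameras, the jar is fully home in the recess, and the unscrewed cap is held level and still about 16 mm above the middle of the mouth. No verdict came back.

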